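# Tip a carton up onto the bench weigher

### The job

The white carton has fallen on its side in front of the low bench weigher, with its base towards the weigher. Push it over so that it tips up onto the weigher's platform and stands upright on its base, then push it back along the platform until it is flush against the back fence. Only push it, never lift or carry it, and leave the two little bottles and the loupe where they stand.

Things in the scene. Friction and masses are not known exactly. Their poses are not given: they have to be found in the camera images.
- weigher: Low grey bench weigher, fixed. Origin: middle of the platform's front edge at bench height; x runs back to the fence, y left, z up. Platform 16 mm high, 240 mm wide (y +-120 mm), 155 mm deep (x 0 to 155 mm). Its solid upright front face (x = 0) is the step over which the carton tips. Read-out pod left of the platform (x 40 to 130, y 122 to 184 mm), 40 mm high.
- fence (a point): Middle of the weigher's back fence, on its front face at platform height (16 mm above the bench, 155 mm behind the front edge); axes as the weigher's. The fence is a steel strip across the whole width, rising 30 mm above the platform. With the carton home against it, the carton's centre is at x = 105 mm in the weigher's frame, 66 mm above the bench.
- carton: Rigid white carton with a band near its lid, 0.2 to 0.4 kg: base 100 mm (own x) by 130 mm (own y), 100 mm high (own z, base to lid). Origin: centre of its base. It starts lying 8 to 16 mm before the weigher: base to the weigher, lid to the robot, own x up, own y along the weigher's front edge within 0.1 rad. Standing the right way, own x points as the weigher's x.
- carton_mid (a point): Carton's centre, 50 mm from its base, same axes. Pushed high on the lid it meets the step and pivots on its top edge. The lid rises as it turns, so the push must rise with it round that edge (pushed level it binds). Past some 60 degrees it falls over and lands standing, near side 16 mm over the front, or stays leaning back with its near edge on the bench; pushing it on then rights it.
- dropper: Brown dropper bottle with a black cap, 32 mm across, 75 mm high, standing loose on the bench to the left of the carton; origin: centre of its underside. Bystander.
- glue_bottle: Small white bottle with a cap, 26 mm across, 62 mm high, standing loose to the right of the carton; origin: centre of its underside. Bystander.
- loupe: Black eye loupe, a cup 39 mm across and 38 mm high, standing loose to the right of the weigher; origin: centre of its underside. Bystander.
Not all that is in view belongs to the job. What is shaped like the carton but brown or green is not meant.

How it is judged:
By the outcome, as a careful person would: the job done as asked, in the order asked, and still so for the second after the job is handed in, with the robot touching nothing.
It also fails if it takes over 64 s, if anything falls off the work surface, if the arm or the gripper's body presses on something with over 40 N, if the wrist force passes 120 N, or if a joint passes its speed limit or range.

### The arm

A 6-joint arm with a two-finger parallel gripper is mounted at the origin on a cart in front of the work surface, level with it; the furniture and walls round the work are solid. World frame = base frame: x ahead of the robot, y to its left, z up, the work surface at z = 0. Lengths are in m, angles in rad, forces in N, time in s.
With the tool pointing down it reaches from about 0.25 to 0.725 m from the base axis. Payload 4 kg.
Tool frame: the origin (TCP) lies between the finger pads; the fingertips stand 8 mm ahead of it and the grasp point (between the pads) lies 11 mm behind it (bot.tip_reach is the distance from the TCP to the fingertips, in m); z points along the fingers, y is the line along which they close (so a half turn about z gives the same grasp; the last joint's range is limited). The gripper opens to 85 mm and grips with 20 to 120 N. Pads are 22 mm wide; open, the fingers measure 114 mm over their backs; the gripper's body (76 mm by 85 mm) begins 54 mm behind the grasp point. The pads swing forward as they close: fully open they stand 13 mm farther back than shut.
Start: joints at [-1.283, 0.241, 0.005, 1.335, 0, 1.571], TCP at [0.142, -0.479, 0.239] pointing down, gripper open.
Joint ranges: [-2.72, 2.72], [-1.05, 1.87], [-1.09, 1.28], [-1.99, 2.15], [-1.42, 1.44], [-3.14, 3.14]. Speed limits (rad/s): [2.79, 2.79, 3.14, 3.14, 3.14, 3.14].

### API

Orientations are given as a unit quaternion [x, y, z, w].
In Python, from workcell import bot gives the robot as it stands.
- The arm moves only by the tool move_arm, never from a script. Its argument "deltas" is a list of rows, each a list of 7 numbers: the opening, from 0 (shut) to 1 (fully open), then the shift along the tool's x, y, z in mm, then the turn, a rotation vector about the tool's x, y, z in degrees. In form: [[gripper, tx, ty, tz, ax, ay, az], ...]. A call has 1 to 10 rows; each row shifts and turns the commanded pose from where the row before left it, along the tool's axes as they then stand; what a row does not reach is not made up. A row lasts 1/12 s, in which the tool goes at most 41.7 mm and 7.16 degrees, less where a joint would pass 70% of its speed; a pose out of reach is approached as far as the arm can. A call is refused whole if a number of a shift passes 41.7 or a number of a turn 7.16, either way. A call with a gripper value outside its range is refused whole. The fingers move at their own pace and stop on an object; the grip force is fixed at half the most. Time passes only in rows, so rows that do not move let the fingers close. It gives the time, the measured TCP pose, the force, the opening and the grip force at its end, in the units of the state.
- bot.get_obs(): the state, without advancing time (a new reading comes with each control period).
- bot.camera(name): name is "scene" or "top"; returns the picture (400x640x3 uint8, blue, green, red); there is no depth.
- bot.calibration(name): a dict with "K" (3x3 intrinsics, pixels), "position" and "orientation" of the camera in the world. Camera axes: x right, y down, z forward; pixel columns grow to the right and rows downward; lengths in m; the calibration is good to about 2 mm. A picture is of the moment at which its call begins. calibration takes no time and is no camera call.
- bot.job_done(): hands the job in; it is judged then, once.
Trained networks look in the newest picture that a camera, given by its name, has taken for a name from the list of things; names that differ only in an ending like _2 or _b are one class to them, and where a whole thing is asked for, a point or a joint stands for the part that bears it (a point fixed in the world has none). Each returns a list of dicts, best first, with "conf" (0 to 1); they miss things now and then, are a little off and sometimes report something else, mostly with a low value. They report only what shows in the picture. A call takes as long as a camera call. They do not tell look-alikes from the thing itself.
- bot.outline_of(query, camera): "pixels" (400x640 bool, what is visible of it) and "rect" ([left, top, width, height] in pixels, round what is visible of it).
The state is a dict: "clock": time; "joint_pos": joint angles; "joint_vel": joint speeds; "tau": joint torques, N m; "eef_pos": TCP position; "tool_rot": TCP orientation; "ft_force": force on the tool from outside, world axes, zero at the start; "ft_torque": the same for the moment, N m; "grip_width": finger opening in m; "grasp_force": force on a finger pad.
Only numpy, scipy, OpenCV 4.12 (cv2) and the standard library are available. Lean on these libraries where they do the work, as an engineer would, in place of code of your own. Each camera call takes 0.05 s, during which the arm holds its last target. There are 200 camera calls.

## Working session

There is one attempt and no reset: what is moved stays moved. The work goes in short steps, Python scripts to look and compute and a tool call to move; the robot and the scene stay as the last step left them, time stands still between calls to the robot, and variables do not carry over. Pictures are saved under pics/ and viewed, at most 10 in all, crops included, and the job is handed in when it is done.

Besides the shell and the picture viewer there is one more tool, called after "Emit:" by a JSON object that holds its "method" and its "body". move_arm: Moves the arm, as the interface text tells. Its arguments: {"type":"object","properties":{"deltas":{"type":"array","items":{"type":"array","items":{"type":"number"}}}},"required":["deltas"]}

```bash
mkdir -p pics; ls; python3 - <<'E'
from workcell import bot
import cv2
for c in("scene","top"):
    cv2.imwrite(f"pics/{c}0.png",bot.camera(c)); k=bot.calibration(c); print(c,k)
    for q in("carton","weigher","dropper","glue_bottle","loupe"):
        print(q,[(round(d["conf"],2),d["rect"]) for d in bot.outline_of(q,c)])
o=bot.get_obs();print(o["clock"],o["eef_pos"],o["tool_rot"],o["ft_force"])
E
```

```text
pics
scene {'K': array([[430.54189851,   0.        , 325.41312127],
       [  0.        , 430.54189851, 198.94288569],
       [  0.        ,   0.        ,   1.        ]]), 'position': array([ 0.23582347, -0.68673247,  0.82179963]), 'orientation': array([ 0.91846862, -0.24521786,  0.08400456, -0.2987086 ])}
carton [(0.77, [282.5, 152.4, 70.7, 84.8]), (0.71, [286.6, 246.9, 74.3, 70.9]), (0.56, [186.0, 186.5, 82.0, 74.0]), (0.45, [360.4, 232.4, 9.1, 21.7])]
weigher [(0.72, [281.6, 152.2, 71.9, 84.2]), (0.61, [303.4, 119.2, 116.2, 105.2])]
dropper [(0.65, [292.9, 126.7, 14.9, 34.4])]
glue_bottle [(0.68, [358.0, 232.6, 14.3, 20.9])]
loupe [(0.59, [398.7, 208.9, 19.2, 16.9])]
top {'K': array([[402.87509898,   0.        , 317.85577392],
       [  0.        , 402.87509898, 195.99914165],
       [  0.        ,   0.        ,   1.        ]]), 'position': array([ 0.36042263, -0.19870906,  1.10608616]), 'orientation': array([-0.70347239,  0.70688241, -0.05836146,  0.04514194])}
carton [(0.9, [348.3, 198.0, 65.2, 63.2]), (0.66, [274.7, 174.2, 57.3, 45.8]), (0.66, [260.7, 244.0, 61.8, 64.9])]
weigher [(0.62, [224.1, 112.1, 115.1, 75.3])]
dropper [(0.56, [233.5, 174.4, 11.0, 14.9])]
glue_bottle [(0.71, [274.8, 175.0, 55.9, 46.0])]
loupe [(0.65, [348.4, 134.1, 12.5, 18.4]), (0.5, [224.5, 111.5, 114.2, 71.5])]
0.6 [ 0.14189381 -0.47942876  0.23930992] [ 9.89668168e-01  1.43376835e-01 -1.92396946e-05 -4.20710800e-06] [-0.91993173  0.34144048 -0.17669728]
```

```bash
python3 - <<'E'
import cv2
a=cv2.imread("pics/scene0.png")[90:340,160:480];cv2.imwrite("pics/s0c.png",cv2.resize(a,None,fx=2.4,fy=2.4))
a=cv2.imread("pics/top0.png")[90:330,200:460];cv2.imwrite("pics/t0c.png",cv2.resize(a,None,fx=2.5,fy=2.5))
E
```

```text
(no output)
```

View pics/s0c.png

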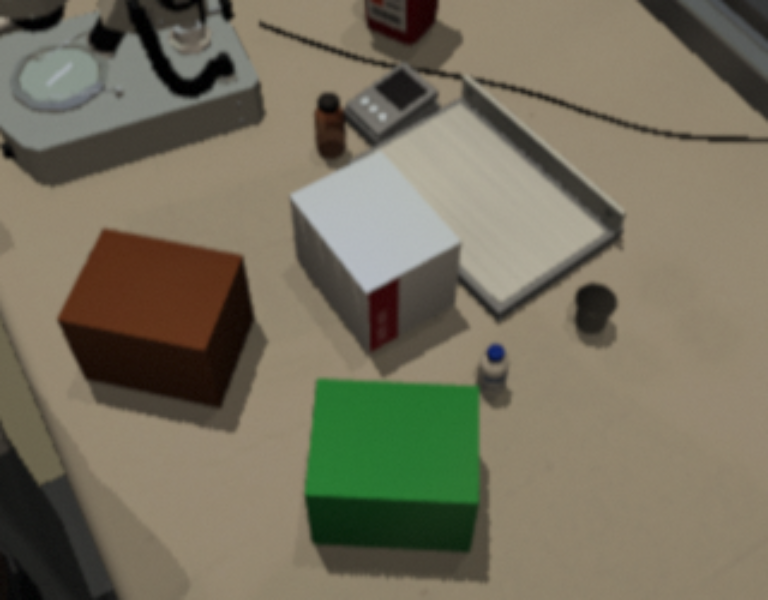

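View pics/t0c.png

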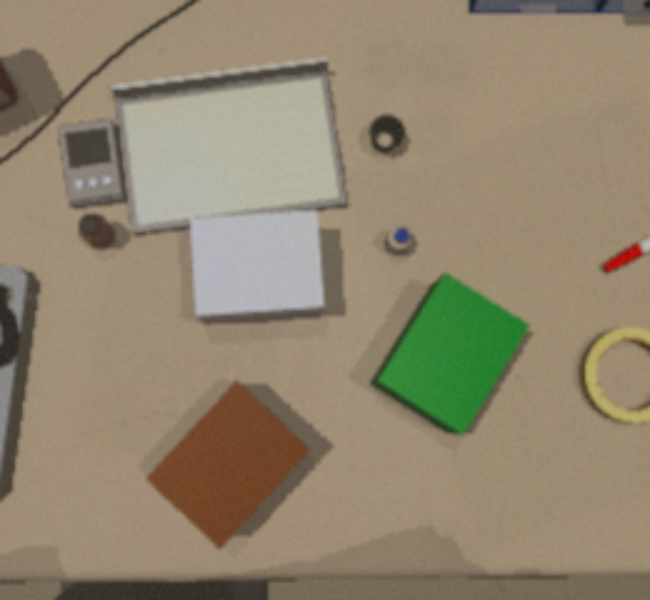

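```bash
cat > h.py <<'E'
import numpy as np
from scipy.spatial.transform import Rotation as R
from workcell import bot
def ray(c,uv,z):
    k=bot.calibration(c); d=R.from_quat(k["orientation"]).as_matrix()@np.linalg.solve(k["K"],[uv[0],uv[1],1]); p=np.array(k["position"])
    return p+d*(z-p[2])/d[2]
def proj(c,P):
    k=bot.calibration(c); q=(np.atleast_2d(P)-k["position"])@R.from_quat(k["orientation"]).as_matrix(); q=q@k["K"].T
    return q[:,:2]/q[:,2:]
E
python3 - <<'E'
from h import *
np.set_printoptions(precision=4,suppress=True)
T=lambda u,v:(u/2.5+200-.3,v/2.5+90-.3); S=lambda u,v:(u/2.4+160-.3,v/2.4+90-.3)
for n,c,f,z,pts in [("cart","top",T,.1,[(191,217),(317,210),(324,307),(196,317)]),("cart","scene",S,.1,[(385,153),(460,240),(370,290),(291,197)]),
 ("weighFL,FR,","top",T,.016,[(134,232),(345,205)]),("w FR,","scene",S,.016,[(499,307)]),("fence top BL BR","top",T,.046,[(113,86),(327,61)]),
 ("fence top","scene",S,.046,[(463,80),(623,214)]),("drop","top",T,.075,[(92,225)]),("glue","top",T,.062,[(402,235)]),("loupe","top",T,.038,[(387,132)])]:
    print(n,c,*[ray(c,f(*p),z)[:2] for p in pts])
E
```

```text
cart top [ 0.5593 -0.1123] [ 0.5662 -0.2404] [ 0.4669 -0.2465] [ 0.4574 -0.1183]
cart scene [ 0.5578 -0.1174] [ 0.5644 -0.2393] [ 0.4697 -0.2467] [ 0.4574 -0.1218]
weighFL,FR, top [ 0.5593 -0.0429] [ 0.5889 -0.2749]
w FR, scene [ 0.5924 -0.2723]
fence top BL BR top [ 0.7154 -0.0216] [ 0.7439 -0.2552]
fence top scene [ 0.7061 -0.0251] [ 0.7424 -0.257 ]
drop top [ 0.556  -0.0078]
glue top [ 0.5469 -0.3314]
loupe top [ 0.6658 -0.3205]
```

```bash
cat >> h.py <<'E'
np.set_printoptions(precision=4,suppress=True)
def rot(): return R.from_quat(bot.get_obs()["tool_rot"])
def st():
    o=bot.get_obs(); print("t",round(o["clock"],2),"p",np.array(o["eef_pos"]),"F",np.array(o["ft_force"]),"q",np.array(o["joint_pos"])); return o
E
python3 - <<'E'
from h import *
T=lambda u,v:(u/2.5+200-.3,v/2.5+90-.3)
for p in [(237,382),(310,447),(220,547),(148,478),(445,274),(375,382)]: print(ray("top",T(*p),.1)[:2])
print(bot.tip_reach)
E
```

```text
[ 0.3925 -0.1594]
[ 0.3285 -0.2313]
[ 0.2337 -0.1433]
[ 0.2998 -0.0727]
[ 0.4999 -0.3693]
[ 0.3917 -0.2965]
0.008
```

Emit:
{"method": "move_arm", "body": {"deltas": [[0.8,0,0,0,0,0,4.65],[0.8,0,0,0,0,0,4.65],[0.8,0,0,0,0,6,0],[0.8,0,0,0,0,6,0],[0.8,0,0,0,0,6,0],[0.8,0,0,0,0,6,0],[0.8,0,0,0,0,6,0],[0.8,0,0,0,0,0,0]]}}

```text
clock: 1.27
eef_pos: [0.1392, -0.4792, 0.2374]
tool_rot: [0.964, 0.058, 0.259, -0.018]
ft_force: [-0.0, 0.2, -0.7]
grip_width: 0.0685
grasp_force: 0.0
```

```bash
python3 - <<'E'
from h import *
o=st(); r=rot(); print(r.as_matrix())
p=np.array(o["eef_pos"])
a=np.array([.43,-.188,.22]);b=np.array([.43,-.188,.087])
print(r.inv().apply(a-p)*1e3, r.inv().apply(b-a)*1e3)
E
```

```text
t 1.27 p [ 0.1392 -0.4792  0.2374] F [-0.0296  0.2139 -0.6625] q [-1.5864  0.2757 -0.0598  1.318   0.5195  1.4139]
[[ 0.8591  0.1202  0.4975]
 [ 0.1018 -0.9927  0.064 ]
 [ 0.5016 -0.0043 -0.8651]]
[ 270.7156 -254.0438  178.3047] [-66.7125   0.5716 115.057 ]
```

Emit:
{"method": "move_arm", "body": {"deltas": [[0.8,22.6,-21.2,14.9,0,0,0],[0.8,22.6,-21.2,14.9,0,0,0],[0.8,22.6,-21.2,14.9,0,0,0],[0.8,22.6,-21.2,14.9,0,0,0],[0.8,22.6,-21.2,14.9,0,0,0],[0.8,22.6,-21.2,14.9,0,0,0],[0.8,22.6,-21.2,14.9,0,0,0],[0.8,22.6,-21.2,14.9,0,0,0],[0.8,22.6,-21.2,14.9,0,0,0],[0.8,22.6,-21.2,14.9,0,0,0]]}}

```text
clock: 2.1
eef_pos: [0.3847, -0.2338, 0.224]
tool_rot: [0.964, 0.061, 0.259, -0.015]
ft_force: [0.8, -0.7, -0.1]
grip_width: 0.0685
grasp_force: 0.0
```

Emit:
{"method": "move_arm", "body": {"deltas": [[0.8,22.6,-21.2,14.9,0,0,0],[0.8,22.6,-21.2,14.9,0,0,0],[0.8,0,0,0,0,0,0],[0.8,0,0,0,0,0,0]]}}

```text
clock: 2.43
eef_pos: [0.4328, -0.1841, 0.2205]
tool_rot: [0.964, 0.063, 0.258, -0.016]
ft_force: [-0.4, 0.3, 0.1]
grip_width: 0.0683
grasp_force: 0.0
```

```bash
python3 - <<'E'
from h import *
o=st(); r=rot(); print(r.as_matrix())
p=np.array(o["eef_pos"])
a=np.array([.43,-.188,.087])
print(r.inv().apply(a-p)*1e3)
E
```

```text
t 2.43 p [ 0.4328 -0.1841  0.2205] F [-0.352   0.3297  0.1116] q [-0.6168 -0.0911 -0.5388  0.7221  0.3459  2.4643]
[[ 0.8586  0.1307  0.4957]
 [ 0.1139 -0.9914  0.0641]
 [ 0.4998  0.0014 -0.8661]]
[-69.5566   3.3055 113.9492]
```

Emit:
{"method": "move_arm", "body": {"deltas": [[0.8,-12,0.6,19,0,0,0],[0.8,-12,0.6,19,0,0,0],[0.8,-12,0.6,19,0,0,0],[0.8,-12,0.6,19,0,0,0],[0.8,-12,0.6,19,0,0,0],[0.8,-9.5,0.3,19,0,0,0],[0.8,0,0,0,0,0,0]]}}

```text
clock: 3.02
eef_pos: [0.4257, -0.1897, 0.0826]
tool_rot: [0.965, 0.058, 0.255, -0.018]
ft_force: [-0.8, 0.9, -1.5]
grip_width: 0.0682
grasp_force: 0.0
```

```bash
python3 - <<'E'
from h import *
import cv2
o=st();a=np.hstack([bot.camera("scene")[130:290,230:400],bot.camera("top")[140:300,230:400]]);cv2.imwrite("pics/a.png",cv2.resize(a,None,fx=2.3,fy=2.3))
r=rot(); W=np.array([.992,.125,0])
print(r.inv().apply(W), r.inv().apply([0,0,1]))
E
```

```text
t 3.02 p [ 0.4257 -0.1897  0.0826] F [-0.7814  0.9314 -1.4809] q [-0.639   0.1156 -0.7671  0.3004  0.3509  2.4512]
[ 0.8668 -0.002   0.4984] [ 0.4984 -0.0012 -0.8669]
```

View pics/a.png

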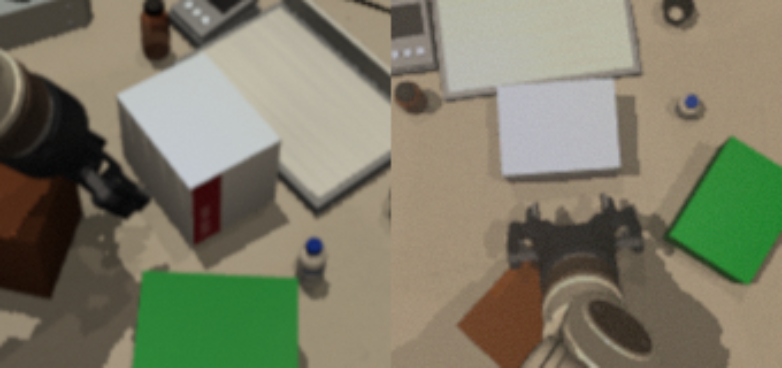

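Emit:
{"method": "move_arm", "body": {"deltas": [[0.8,4.3,-4,2.5,0,0,0],[0.8,4.3,0,2.5,0,0,0],[0.8,4.3,0,2.5,0,0,0],[0.8,4.3,0,2.5,0,0,0],[0.8,4.3,0,2.5,0,0,0],[0.8,4.3,0,2.5,0,0,0],[0.8,0,0,0,0,0,0]]}}

```text
clock: 3.7
eef_pos: [0.4594, -0.1824, 0.0869]
tool_rot: [0.964, 0.061, 0.259, -0.016]
ft_force: [-0.6, -0.7, 0.8]
grip_width: 0.0682
grasp_force: 0.0
```

```bash
cat > look.py <<'E'
from h import *
import sys,cv2
o=st();a=np.hstack([bot.camera("scene")[100:260,230:400],bot.camera("top")[110:270,230:400]]);cv2.imwrite(f"pics/{sys.argv[1]}.png",cv2.resize(a,None,fx=2.3,fy=2.3))
E
python3 -c "
from h import *
st();print(rot().as_matrix())"
```

```text
t 3.7 p [ 0.4594 -0.1824  0.0869] F [-0.5884 -0.7179  0.762 ] q [-0.5713  0.1449 -0.723   0.2851  0.3271  2.5136]
[[ 0.8586  0.1261  0.497 ]
 [ 0.1095 -0.992   0.0625]
 [ 0.5009  0.0007 -0.8655]]
```

Emit:
{"method": "move_arm", "body": {"deltas": [[0.8,3.5,0,2,0,0,0],[0.8,3.5,0,2,0,0,0],[0.8,0,0,0,0,0,0]]}}

```text
clock: 3.95
eef_pos: [0.4666, -0.1812, 0.0865]
tool_rot: [0.964, 0.061, 0.258, -0.016]
ft_force: [0.3, -1.0, -0.7]
grip_width: 0.0684
grasp_force: 0.1
```

Emit:
{"method": "move_arm", "body": {"deltas": [[0.8,3.5,0,2,0,0,0],[0.8,3.5,0,2,0,0,0],[0.8,0,0,0,0,0,0]]}}

```text
clock: 4.2
eef_pos: [0.4721, -0.1796, 0.0854]
tool_rot: [0.965, 0.06, 0.256, -0.017]
ft_force: [-9.7, -0.8, 5.0]
grip_width: 0.0682
grasp_force: 5.0
```

```bash
python3 look.py b
```

```text
t 4.2 p [ 0.4721 -0.1796  0.0854] F [-9.6889 -0.7895  5.0204] q [-0.5459  0.1649 -0.7005  0.2855  0.3153  2.5389]
```

View pics/b.png

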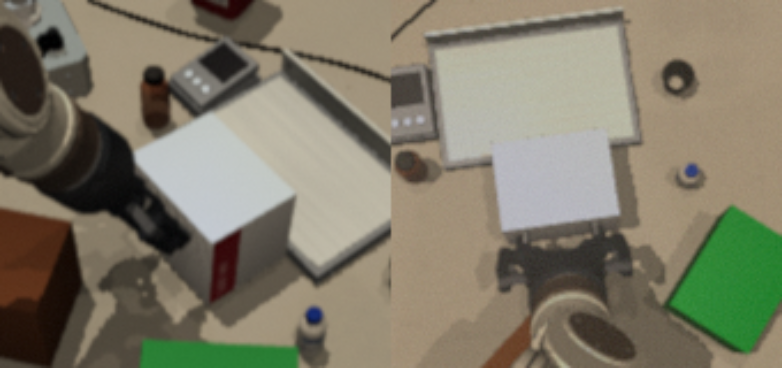

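Emit:
{"method": "move_arm", "body": {"deltas": [[0.8,4.9,0,-2.1,0,0,0],[0.8,4.9,0,-2.1,0,0,0],[0.8,5,0,-1.6,0,0,0],[0.8,5,0,-1.6,0,0,0]]}}

```text
clock: 4.63
eef_pos: [0.4878, -0.1786, 0.1031]
tool_rot: [0.964, 0.061, 0.258, -0.016]
ft_force: [-1.4, 0.9, -0.2]
grip_width: 0.0682
grasp_force: 0.6
```

Emit:
{"method": "move_arm", "body": {"deltas": [[0.8,5.2,0,-1.2,0,0,0],[0.8,5.2,0,-1.2,0,0,0],[0.8,5.2,0,-0.8,0,0,0],[0.8,5.2,0,-0.8,0,0,0]]}}

```text
clock: 4.97
eef_pos: [0.5041, -0.1767, 0.1173]
tool_rot: [0.964, 0.061, 0.259, -0.016]
ft_force: [-1.4, -0.5, -0.1]
grip_width: 0.0681
grasp_force: 0.5
```

```bash
python3 look.py c
```

```text
t 4.97 p [ 0.5041 -0.1767  0.1173] F [-1.3913 -0.4976 -0.1499] q [-0.4999  0.1517 -0.6069  0.3739  0.2972  2.5827]
```

View pics/c.png

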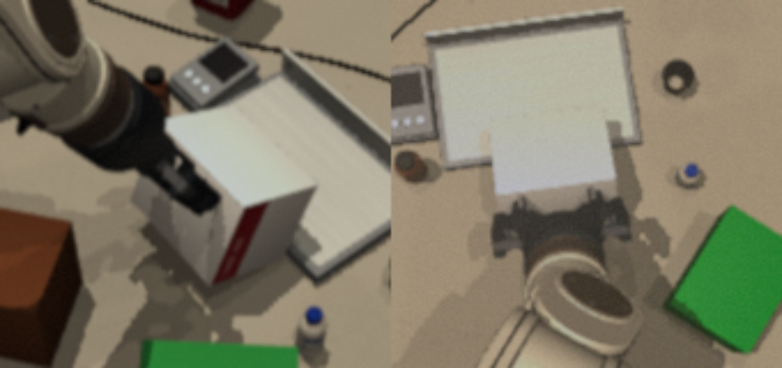

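The carton is tipping cleanly on the step (about 20°) with low force. I'll continue round the arc.

Emit:
{"method": "move_arm", "body": {"deltas": [[0.8,5.3,0,-0.3,0,0,0],[0.8,5.3,0,-0.3,0,0,0],[0.8,5.3,0,0.2,0,0,0],[0.8,5.3,0,0.2,0,0,0],[0.8,5.3,0,0.7,0,0,0],[0.8,5.3,0,0.7,0,0,0]]}}

```text
clock: 5.57
eef_pos: [0.532, -0.1731, 0.1319]
tool_rot: [0.964, 0.061, 0.258, -0.016]
ft_force: [-1.1, -0.2, 0.1]
grip_width: 0.0679
grasp_force: 0.3
```

Emit:
{"method": "move_arm", "body": {"deltas": [[0.8,5.2,0,1.1,0,0,0],[0.8,5.2,0,1.1,0,0,0],[0.8,5.1,0,1.5,0,0,0],[0.8,5.1,0,1.5,0,0,0],[0.8,4.9,0,2,0,0,0],[0.8,4.9,0,2,0,0,0]]}}

```text
clock: 6.07
eef_pos: [0.5626, -0.1693, 0.1389]
tool_rot: [0.964, 0.061, 0.258, -0.016]
ft_force: [-0.5, 0.2, 0.2]
grip_width: 0.0685
grasp_force: 0.2
```

Emit:
{"method": "move_arm", "body": {"deltas": [[0.8,4.7,0,2.4,0,0,0],[0.8,4.7,0,2.4,0,0,0],[0.8,4.6,0,2.8,0,0,0],[0.8,4.6,0,2.8,0,0,0],[0.8,0,0,0,0,0,0]]}}

```text
clock: 6.48
eef_pos: [0.5843, -0.1666, 0.1393]
tool_rot: [0.964, 0.061, 0.259, -0.016]
ft_force: [-0.0, -0.0, 0.1]
grip_width: 0.0683
grasp_force: 0.1
```

```bash
python3 look.py d
```

```text
t 6.48 p [ 0.5843 -0.1666  0.1393] F [-0.0268 -0.0429  0.1261] q [-0.4003  0.2375 -0.4248  0.4444  0.2541  2.6755]
```

View pics/d.png

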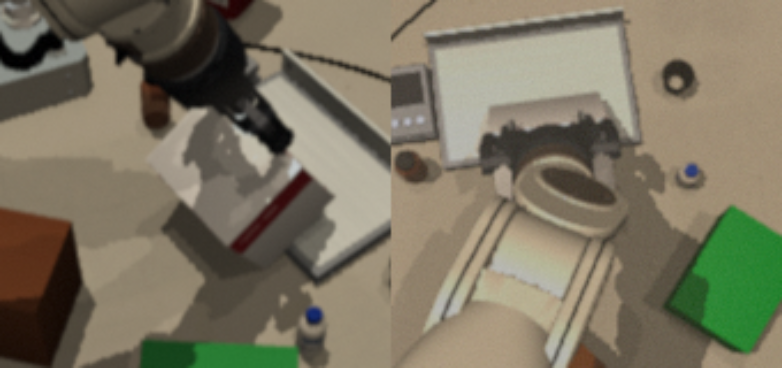

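Emit:
{"method": "move_arm", "body": {"deltas": [[0.8,4.2,0,3.2,0,0,0],[0.8,4.2,0,3.2,0,0,0],[0.8,3.9,0,3.5,0,0,0],[0.8,3.9,0,3.5,0,0,0],[0.8,0,0,0,0,0,0]]}}

```text
clock: 7.0
eef_pos: [0.6049, -0.164, 0.1357]
tool_rot: [0.964, 0.061, 0.259, -0.016]
ft_force: [0.1, -0.1, 0.4]
grip_width: 0.0685
grasp_force: 0.0
```

```bash
python3 look.py e
```

```text
t 7.0 p [ 0.6049 -0.164   0.1357] F [ 0.0959 -0.0976  0.3868] q [-0.3791  0.2735 -0.3869  0.4418  0.2444  2.695 ]
```

View pics/e.png

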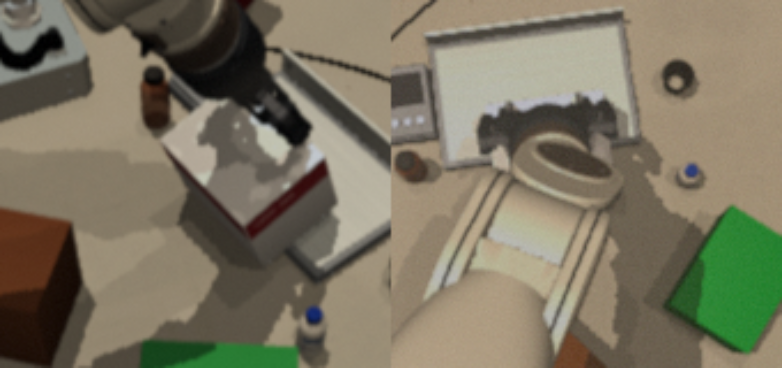

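Emit:
{"method": "move_arm", "body": {"deltas": [[0.8,10,0,-17.3,0,0,0],[0.8,10,0,-17.3,0,0,0],[0.8,-18,0,-11,0,0,0],[0.8,-26,0,-15,0,0,0],[0.8,-26,0,-15,0,0,0],[0.8,-26,0,-15,0,0,0],[0.8,-26,0,-15,0,0,0],[0.8,-26,0,-15,0,0,0],[0.8,0,0,0,0,0,0]]}}

```text
clock: 7.85
eef_pos: [0.4286, -0.1847, 0.1744]
tool_rot: [0.965, 0.058, 0.256, -0.017]
ft_force: [0.0, -0.1, -0.4]
grip_width: 0.0686
grasp_force: 0.0
```

```bash
python3 look.py f
```

```text
t 7.85 p [ 0.4286 -0.1847  0.1744] F [ 0.0406 -0.0528 -0.3883] q [-0.6224 -0.0436 -0.6274  0.5909  0.3445  2.4681]
```

View pics/f.png

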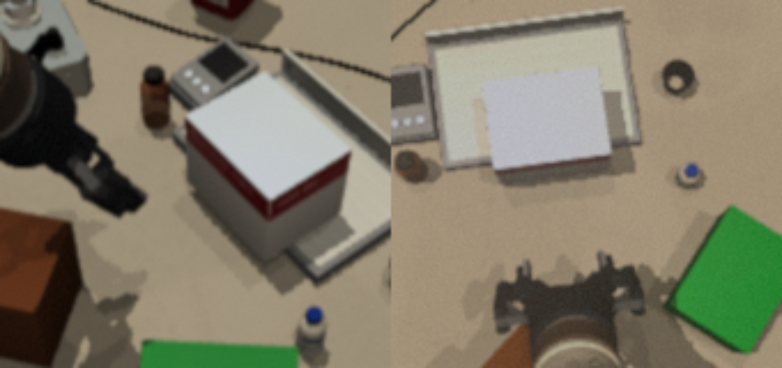

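```bash
python3 - <<'E'
from h import *
S=lambda u,v:(u/2.3+230-.3,v/2.3+100-.3); T=lambda u,v:(u/2.3-170+230-.3,v/2.3+110-.3)
O=np.array([.575,-.159,0]); Rw=R.from_euler('z',.125)
L=[(188,116),(262,72),(350,152),(268,196)] ; M=[(497,170),(482,82),(598,68),(610,157)]
for n,c,f,P in(("scene","scene",S,L),("top","top",T,M)):
    print(n,*[Rw.inv().apply(ray(c,f(*p),.116)-O)[:2]*1e3 for p in P])
for th,x0,z0 in((0,-16,16),(-8,-30,12)):   # model: near edge lid corner predictions
    for x,y,z in((-16,52,116),(-16,-78,116),(84,-78,116),(84,52,116),(-16,-78,16)):
        print((x,y,z), proj("scene",Rw.apply(np.array([x,y,z])/1e3)+O)[0]*1, end=' ')
    break
for p in (S(188,116),S(268,196),S(350,152),S(262,72),S(270,258)): print(np.array(p))
E
```

```text
scene [-29.9777  51.1524] [64.1122 54.84  ] [ 64.6634 -76.484 ] [-29.6308 -71.1412]
top [-30.9383  50.1457] [68.6405 55.1008] [ 68.3875 -73.4036] [-32.3253 -73.2187]
(-16, 52, 116) [316.2905 147.1231] (-16, -78, 116) [353.3781 183.9013] (84, -78, 116) [389.0172 162.1414] (84, 52, 116) [351.1074 128.027 ] (-16, -78, 16) [350.7262 211.1028] [311.4391 150.1348]
[346.2217 184.9174]
[381.8739 165.787 ]
[343.613  131.0043]
[347.0913 211.8739]
```

Emit:
{"method": "move_arm", "body": {"deltas": [[0.8,16.3,1,9.4,0,0,0],[0.8,16.3,1,9.4,0,0,0],[0.8,16.3,1,9.4,0,0,0],[0.8,16.3,0,9.4,0,0,0],[0.8,0,0,0,0,0,0],[0.8,-12,0,20.6,0,0,0],[0.8,-12,0,20.6,0,0,0],[0.8,-12,0,20.6,0,0,0],[0.8,-12,0,20.6,0,0,0]]}}

```text
clock: 8.7
eef_pos: [0.509, -0.1789, 0.08]
tool_rot: [0.964, 0.061, 0.259, -0.016]
ft_force: [1.0, -0.0, -0.7]
grip_width: 0.0684
grasp_force: 0.0
```

Emit:
{"method": "move_arm", "body": {"deltas": [[0.8,-12,0,20.6,0,0,0],[0.8,0,0,0,0,0,0],[0.8,0,0,0,0,0,0]]}}

```text
clock: 8.95
eef_pos: [0.5075, -0.1782, 0.0554]
tool_rot: [0.964, 0.061, 0.257, -0.017]
ft_force: [-0.2, 0.4, 0.8]
grip_width: 0.0684
grasp_force: 0.0
```

```bash
cat > w.py <<'E'
from h import *
o=st(); r=rot(); p=np.array(o["eef_pos"]); Rw=R.from_euler('z',.125); O=np.array([.575,-.159,0])
print("in weigher frame mm",Rw.inv().apply(p-O)*1e3, "x_w in tool",r.inv().apply(Rw.apply([1,0,0])),"tool y in weigher",(Rw.inv()*r).as_matrix()[:,1])
E
python3 w.py
```

```text
t 8.95 p [ 0.5075 -0.1782  0.0554] F [-0.1566  0.436   0.8054] q [-0.4993  0.2729 -0.6696  0.1945  0.2972  2.5828]
in weigher frame mm [-69.3561 -10.6863  55.4267] x_w in tool [0.8676 0.0011 0.4972] tool y in weigher [ 0.0011 -1.     -0.0025]
```

Emit:
{"method": "move_arm", "body": {"deltas": [[0.8,4.3,0,2.5,0,0,0],[0.8,4.3,0,2.5,0,0,0],[0.8,4.3,0,2.5,0,0,0],[0.8,3.5,0,2,0,0,0],[0.8,3.5,0,2,0,0,0],[0.8,3.5,0,2,0,0,0],[0.8,3.5,0,2,0,0,0],[0.8,3.5,0,2,0,0,0],[0.8,3.5,0,2,0,0,0],[0.8,3.5,0,2,0,0,0]]}}

```text
clock: 9.78
eef_pos: [0.5511, -0.1736, 0.0566]
tool_rot: [0.964, 0.06, 0.258, -0.016]
ft_force: [-2.3, 0.4, 1.3]
grip_width: 0.0683
grasp_force: 1.3
```

Emit:
{"method": "move_arm", "body": {"deltas": [[0.8,3.5,0,2,0,0,0],[0.8,3.5,0,2,0,0,0],[0.8,3.5,0,2,0,0,0],[0.8,3.5,0,2,0,0,0],[0.8,3.5,0,2,0,0,0],[0.8,3.5,0,2,0,0,0],[0.8,3.5,0,2,0,0,0],[0.8,3.5,0,2,0,0,0],[0.8,3.5,0,2,0,0,0],[0.8,3.5,0,2,0,0,0]]}}

```text
clock: 10.62
eef_pos: [0.5916, -0.1685, 0.0571]
tool_rot: [0.964, 0.061, 0.258, -0.016]
ft_force: [-1.8, -0.2, -1.2]
grip_width: 0.0683
grasp_force: 0.7
```

```bash
python3 w.py;python3 look.py g
```

```text
t 10.62 p [ 0.5916 -0.1685  0.0571] F [-1.772  -0.2003 -1.1798] q [-0.3979  0.3758 -0.5015  0.23    0.2526  2.6781]
in weigher frame mm [ 15.2907 -11.5455  57.0518] x_w in tool [0.8661 0.0005 0.4998] tool y in weigher [ 0.0005 -1.     -0.0001]
t 10.62 p [ 0.5916 -0.1685  0.0571] F [-1.772  -0.2003 -1.1798] q [-0.3979  0.3758 -0.5015  0.23    0.2526  2.6781]
```

View pics/g.png

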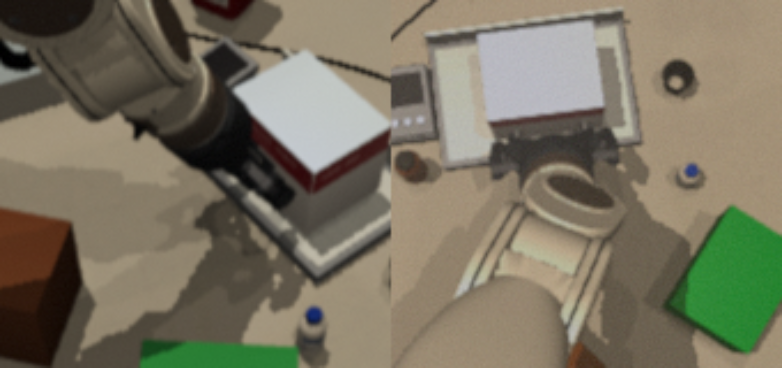

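Emit:
{"method": "move_arm", "body": {"deltas": [[0.8,3.5,0,2,0,0,0],[0.8,3.5,0,2,0,0,0],[0.8,3.5,0,2,0,0,0],[0.8,3.5,0,2,0,0,0],[0.8,3.5,0,2,0,0,0]]}}

```text
clock: 11.13
eef_pos: [0.6117, -0.1661, 0.0573]
tool_rot: [0.964, 0.061, 0.258, -0.016]
ft_force: [-2.2, -0.2, 0.5]
grip_width: 0.0681
grasp_force: 1.2
```

Emit:
{"method": "move_arm", "body": {"deltas": [[0.8,1.75,0,1,0,0,0],[0.8,1.75,0,1,0,0,0],[0.8,1.75,0,1,0,0,0],[0.8,0,0,0,0,0,0]]}}

```text
clock: 11.47
eef_pos: [0.6178, -0.1653, 0.0574]
tool_rot: [0.964, 0.061, 0.259, -0.016]
ft_force: [1.0, 0.2, 0.6]
grip_width: 0.0685
grasp_force: 0.1
```

Emit:
{"method": "move_arm", "body": {"deltas": [[0.8,1.75,0,1,0,0,0],[0.8,1.75,0,1,0,0,0],[0.8,0,0,0,0,0,0]]}}

```text
clock: 11.72
eef_pos: [0.6217, -0.1649, 0.0574]
tool_rot: [0.964, 0.061, 0.258, -0.016]
ft_force: [-1.1, -0.3, -0.7]
grip_width: 0.068
grasp_force: 0.3
```

Emit:
{"method": "move_arm", "body": {"deltas": [[0.8,1.75,0,1,0,0,0],[0.8,1.75,0,1,0,0,0],[0.8,0,0,0,0,0,0]]}}

```text
clock: 11.97
eef_pos: [0.6224, -0.1648, 0.0559]
tool_rot: [0.965, 0.06, 0.256, -0.016]
ft_force: [-11.0, -3.8, 5.5]
grip_width: 0.0681
grasp_force: 5.8
```

Emit:
{"method": "move_arm", "body": {"deltas": [[0.8,1.75,0,1,0,0,0],[0.8,1.75,0,1,0,0,0],[0.8,0,0,0,0,0,0]]}}

```text
clock: 12.22
eef_pos: [0.6226, -0.1641, 0.0538]
tool_rot: [0.966, 0.059, 0.252, -0.017]
ft_force: [-21.8, -4.9, 9.7]
grip_width: 0.0682
grasp_force: 10.7
```

Emit:
{"method": "move_arm", "body": {"deltas": [[0.8,-2.6,0,-1.5,0,0,0],[0.8,-2.6,0,-1.5,0,0,0],[0.8,-8.7,0,-5,0,0,0],[0.8,-17,0,-10,0,0,0],[0.8,-17,0,-10,0,0,0],[0.8,0,0,-25,0,0,0],[0.8,0,0,-35,0,0,0],[0.8,0,0,-35,0,0,0],[0.8,-10,0,-30,0,0,0],[0.8,-10,0,-30,0,0,0]]}}

```text
clock: 13.05
eef_pos: [0.4803, -0.1829, 0.1845]
tool_rot: [0.963, 0.061, 0.26, -0.015]
ft_force: [0.0, -1.2, -0.9]
grip_width: 0.0686
grasp_force: 0.0
```

Emit:
{"method": "move_arm", "body": {"deltas": [[0.8,-10,0,-30,0,0,0],[0.8,0,0,0,0,0,0],[0.8,0,0,0,0,0,0]]}}

```text
clock: 13.3
eef_pos: [0.4573, -0.1867, 0.2054]
tool_rot: [0.963, 0.06, 0.261, -0.014]
ft_force: [-0.2, -0.8, 0.2]
grip_width: 0.0679
grasp_force: 0.0
```

```bash
python3 look.py i
```

```text
t 13.3 p [ 0.4573 -0.1867  0.2054] F [-0.1682 -0.8108  0.1695] q [-0.5835 -0.0367 -0.5362  0.6517  0.3314  2.5041]
```

View pics/i.png

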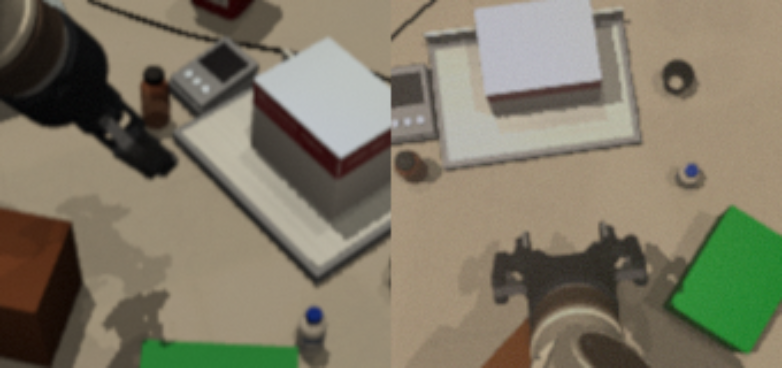

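The carton stands upright against the fence. Its near lid edge, (490,105)–(602,92), runs parallel to the fence. The bottles and loupe are where they were, and the arm is clear.

```bash
python3 -c "
from workcell import bot
print(bot.job_done())"
```

```text
the job is handed in; nothing more can be done
None
```

The carton was tipped up onto the weigher's platform and pushed back upright until it met the back fence (about 22 N at contact). The bottles and loupe look unmoved in the last pictures, and the job was handed in at about 13.3 s.

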